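# Draw the bottom lure box out of the gravity-feed dispenser and lay it in the lot tray

## Robot

A 6-joint arm with a two-finger parallel gripper is mounted at the origin on the work surface. World frame = base frame: x ahead of the robot, y to its left, z up, the work surface at z = 0. Lengths are in mm, angles in rad, forces in N, time in s.
With the tool pointing down it reaches from about 300 to 775 mm from the base axis. Payload 14.6 kg.
Tool frame: the origin (TCP) lies at the centre of the arm's flange, where the gripper is bolted on; the fingertips stand 199 mm ahead of it and the grasp point (between the pads) lies 180 mm ahead of it; z points along the fingers, y is the line along which they close (so a half turn about z gives the same grasp; the last joint's range is limited). The gripper opens to 94 mm and grips with 3 to 60 N. Pads are 16 mm wide; open, the fingers measure 119 mm over their backs; the gripper's body (75 mm by 177 mm) begins 78 mm behind the grasp point.
Start: joints at [1.275, 0.3, 1.521, -0, 1.321, -0.067], TCP at [124.743, 535.658, 404.646] pointing down, gripper open.
Joint ranges: [-3.03, 3.03], [-0.79, 2.21], [0.23, 2.52], [-1.04, 4.18], [0, 3.07], [-2.55, 2.55]. Speed limits (rad/s): [2.22, 2.22, 2.57, 3.14, 3.14, 3.14].

## Interface

Orientations are given as [roll, pitch, yaw] about the fixed x, y, z axes, in that order (R = Rz(yaw) Ry(pitch) Rx(roll)).
In Python, from cell import manip, optics, workorder gives the robot as it stands.
- The arm moves only by the tool step_arm, never from a script. Its argument "increments" is a list that holds one entry, the list of rows, each a list of 7 numbers: the turn, a rotation vector about the tool's x, y, z as a fraction of full scale, then the shift along the tool's x, y, z as a fraction of full scale, then the closure, from -1 (fully open) to 1 (shut). In form: [[[wx, wy, wz, tx, ty, tz, fingers], ...]]. A call has 1 to 5 rows; each row shifts and turns the commanded pose from where the row before left it, along the tool's axes as they then stand; what a row does not reach is not made up. Full scale, the value 1, is 40 mm for a shift and 45 degrees for a turn. A row lasts 1/10 s, in which the tool goes at most 50 mm and 8.59 degrees, less where a joint would pass 70% of its speed; a pose out of reach is approached as far as the arm can. A call with a number of a shift or a turn outside -1 to 1 is refused whole. A call with a gripper value outside its range is refused whole. The fingers move at their own pace and stop on an object; "newtons" is the grip in N (left out, the last holds). Time passes only in rows, so rows that do not move let the fingers close. It gives the time, the measured TCP pose, the force, the opening and the grip force at its end, in the units of the state.
- manip.read_state(): the state, without advancing time (a new reading comes with each control period).
- optics.camera(name): name is "scene" or "top"; returns a dict with "frame" (420x560x3 uint8, red, green, blue), "range_z" (420x560 float32, mm along the optical axis (not along the pixel's ray), 0 where there is no reading), "mtx" (3x3 intrinsics, pixels), "distortion" ([k1, k2, p1, p2, k3] as OpenCV has them; the pictures are not rectified), "cam_to_world" (4x4, takes a point from camera to world coordinates). Camera axes: x right, y down, z forward; pixel columns grow to the right and rows downward; lengths in mm; the calibration is good to about 2 mm. A picture is of the moment at which its call begins.
- workorder.sign_off(): hands the job in; it is judged then, once.
The state is a dict: "clock": time; "joints": joint angles; "qd": joint speeds; "effort": joint torques, N m; "eef_pos": TCP position; "eef_rot": TCP orientation; "wrist_force": force on the tool from outside, world axes, zero at the start; "moment": the same for the moment, N m; "finger_gap": finger opening in mm; "finger_force": force on a finger pad.
Only numpy, scipy, OpenCV 4.12 (cv2) and the standard library are available. Lean on these libraries where they do the work, as an engineer would, in place of code of your own. Each camera call takes 0.05 s, during which the arm holds its last target. There are 200 camera calls.

## Task

A customer has left the bottom box of the dispenser half drawn and a little skewed in the slot. Slide it all the way out at the front, without dragging the dispenser along, so that the boxes above drop down flat inside. Then set that box down in the cardboard tray, not dropping it, so that it lies lid up and flat on the tray's floor, and leave the other things where they are.

Things in the scene. Friction and masses are not known exactly. Their poses are not given: they have to be found in the camera images.
- dispenser: Gravity-feed counter dispenser standing loose on the table by its 2 kg weight (pulled hard, it slides along): clear acrylic chute, open on top, on a grey steel base plate; 194 mm deep (x), 94 mm wide (y), 128 mm high. Four lure boxes are stacked in it. Origin at table height under the middle of its front face; x points from the front into it, z up.
- slot (a point): Middle of the foot of the dispenser's front slot, on the base plate, 8 mm above the table and above the dispenser's origin. Chute walls 4 mm, inside 66 mm wide, 4 to 190 mm behind this point. The slot is 30 mm high; above it two flanges hold the upper boxes back, so only the bottom box slides out (walls slick), towards the dispenser's -x.
- box_1: Lidded rigid cardboard lure box 180 (x) x 54 (y) x 24 mm, about 0.12 kg. Origin mid underside, z up, x into the dispenser. The bottom box: lies on the base plate (underside 8 mm above the table), sticks out 58 to 68 mm in front of the slot, over bare table, turned up to 3 degrees either way; pressed down by the boxes above but free to slide. It can be taken across its width by the part that sticks out.
- box_2: Lidded rigid cardboard lure box 180 (x) x 54 (y) x 24 mm, about 0.12 kg. Origin mid underside, z up, x into the dispenser. Second box, lies on the bottom box; ends with its underside 8 mm above the table.
- box_3: Lidded rigid cardboard lure box 180 (x) x 54 (y) x 24 mm, about 0.12 kg. Origin mid underside, z up, x into the dispenser. Third box, on the second.
- box_4: Lidded rigid cardboard lure box 180 (x) x 54 (y) x 24 mm, about 0.12 kg. Origin mid underside, z up, x into the dispenser. Top box, on the third.
- tray: Brown cardboard lot tray, fixed, outside 262 mm (x) by 312 mm (y), walls 40 mm high and 5 mm thick, floor 5 mm thick. Origin at the middle of its underside, z up. The reel carton stands in its +y half; its -y half is empty. The box may be laid anywhere on the floor where there is room.
- reel_box: Open pale carton 110 x 85 mm, 34 mm high, with a metal reel in it (top of the reel 51 mm above the carton's underside), loose in the tray. Origin at the middle of its underside. To be left alone.
- oiler: Dark steel oil can, 60 mm across, with a thin spout, 120 mm high, loose on the table between dispenser and tray. Origin at the middle of its underside. To be left alone.
- jar: Green glass jar with a metal cap, 60 mm across, 75 mm high, on the table farther back, between dispenser and tray. Origin at the middle of its underside. To be left alone.
Not all that is in view belongs to the job. Leave any red or yellow look-alike of the box_4 alone.

How it is judged:
By the outcome, as a careful person would: the job done as asked, in the order asked, and still so for the second after the job is handed in, with the robot touching nothing.
It also fails if it takes over 50 s, if anything falls off the work surface, if the arm or the gripper's body presses on something with over 40 N, if the wrist force passes 120 N, or if a joint passes its speed limit or range.

## Working session

There is one attempt and no reset: what is moved stays moved. The work goes in short steps, Python scripts to look and compute and a tool call to move; the robot and the scene stay as the last step left them, time stands still between calls to the robot, and variables do not carry over. Pictures are saved under pics/ and viewed, at most 10 in all, crops included, and the job is handed in when it is done.

Besides the shell and the picture viewer there is one more tool, called after ">>>" as a command line: name --argument value ..., lists and objects as JSON in quotes. step_arm: Moves the arm, as the interface text tells. Its arguments: {"type":"object","properties":{"increments":{"type":"array","items":{"type":"array","items":{"type":"array","items":{"type":"number"}}}},"newtons":{"type":"number"}},"required":["increments"]}

```bash
mkdir -p pics
cat > h.py <<'E'
import numpy as np, cv2
from cell import manip, optics, workorder
def cam(n):
    c=optics.camera(n); np.savez(f'{n}.npz',**c); return c
def world(c):
    z=c['range_z'].astype(float); h,w=z.shape
    u,v=np.meshgrid(np.arange(w),np.arange(h))
    p=cv2.undistortPoints(np.stack([u,v],-1).reshape(-1,1,2).astype(np.float64),np.array(c['mtx']),np.array(c['distortion'])).reshape(h,w,2)
    P=np.dstack([p*z[...,None],z]); T=np.array(c['cam_to_world'])
    return P@T[:3,:3].T+T[:3,3]
E
python3 - <<'E'
from h import *
s=manip.read_state(); print(s['clock'],s['eef_pos'],s['eef_rot'],s['finger_gap'])
a=[]
for n in('scene','top'):
    c=cam(n); cv2.imwrite(f'pics/{n}0.png',c['frame'][...,::-1]); print(n,np.round(c['cam_to_world'],3).tolist())
E
```

```text
0.0 [124.73628847 535.6370544  404.07805738] [-3.14039571e+00 -8.42862030e-05  2.91278495e+00] 94.14317412597023
scene [[-0.041, 0.511, -0.859, 1683.182], [0.999, 0.014, -0.04, 119.254], [-0.009, -0.86, -0.511, 772.416], [0.0, 0.0, 0.0, 1.0]]
top [[-0.003, -0.989, 0.15, 355.297], [-1.0, 0.0, -0.016, 47.819], [0.016, -0.15, -0.988, 1116.928], [0.0, 0.0, 0.0, 1.0]]
```

View pics/scene0.png

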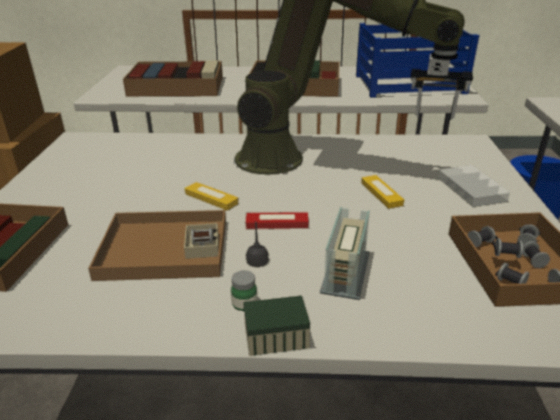

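View pics/top0.png

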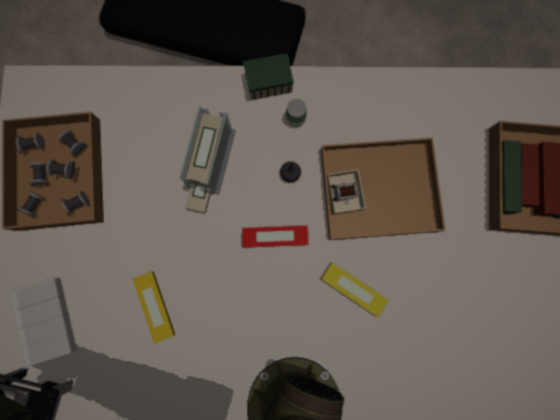

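The scene view shows the dispenser near (345,255) and the tray at (160,243). In the top view the dispenser spans (185–230, 108–195), box_1 sticks out around (198,200), the tray is at (322–440, 140–238) with the reel at (346,192), and the oiler is at (290,172).

Run:
```python
from h import *
c=dict(np.load('top.npz')); W=world(c); f=c['frame']; Z=W[...,2]
def rect(m,name):
    p=W[m][:,:2].astype(np.float32); r=cv2.minAreaRect(p); print(name,m.sum(),np.round(p.mean(0)),np.round(r[0],1),np.round(r[1],1),round(r[2],2),'z',np.round(np.percentile(Z[m],[5,50,95]),1), np.round(cv2.boxPoints(r)).tolist())
def roi(u0,u1,v0,v1):
    m=np.zeros(Z.shape,bool); m[v0:v1,u0:u1]=1; return m
rect(roi(180,235,100,192)&(Z>85)&(Z<125),'box4top')
rect(roi(180,240,100,200)&(Z>85)&(Z<150),'chutetop')
rect(roi(180,216,183,216)&(Z>22)&(Z<40),'box1')
rect(roi(175,240,100,216)&(Z>4)&(Z<14),'base')
rect(roi(315,445,130,245)&(Z>34)&(Z<44),'trayrim')
rect(roi(325,366,165,220)&(Z>30)&(Z<60),'reel')
rect(roi(375,430,150,230)&(Z<15),'trayfloor')
rect(roi(275,305,155,185)&(Z>20),'oiler')
rect(roi(280,312,95,130)&(Z>40),'jar')
rect(roi(240,312,222,250)&(Z>10),'red')
b=f[178:218,175:225]; cv2.imwrite('pics/crop1.png',cv2.resize(f[95:220,165:245][...,::-1],None,fx=5,fy=4.8,interpolation=cv2.INTER_CUBIC))
```

```text
box4top 2041 [666. 233.] [666.2 231.5] [ 74.7 194.7] 76.6 z [ 93.6 104.7 118.5] [[563.0, 218.0], [752.0, 173.0], [769.0, 245.0], [580.0, 290.0]]
chutetop 2417 [665. 233.] [666.5 231.9] [ 75.5 195.1] 76.68 z [ 94.3 105.3 130.5] [[563.0, 218.0], [753.0, 173.0], [770.0, 246.0], [580.0, 291.0]]
box1 503 [544. 260.] [547.8 254.6] [73.3 78.3] 83.35 z [28.6 32.6 36. ] [[505.0, 223.0], [582.0, 214.0], [591.0, 286.0], [513.0, 296.0]]
base 497 [657. 214.] [669.9 245.3] [337.7 185. ] 0.8 z [ 4.1  6.7 12. ] [[500.0, 335.0], [502.0, 150.0], [840.0, 155.0], [837.0, 340.0]]
trayrim 1236 [ 576. -224.] [ 575.2 -244.8] [263.3 314.7] 4.31 z [35.4 40.1 43.4] [[432.0, -98.0], [456.0, -412.0], [718.0, -392.0], [695.0, -78.0]]
reel 690 [ 563. -133.] [ 563.9 -139.6] [149.8 103.3] 4.69 z [32.7 41.2 52.7] [[485.0, -94.0], [494.0, -197.0], [643.0, -185.0], [634.0, -82.0]]
trayfloor 4385 [ 574. -308.] [ 575.3 -309.5] [158.  232.9] 87.91 z [2.3 5.8 9.1] [[456.0, -384.0], [689.0, -393.0], [695.0, -235.0], [462.0, -226.0]]
oiler 350 [617.   9.] [506.7  38.3] [ 58.1 297.8] 75.36 z [22.9 38.1 73. ] [[355.0, 48.0], [643.0, -27.0], [658.0, 29.0], [370.0, 104.0]]
jar 410 [778.  -7.] [584.2   4.6] [ 56.9 462.4] 86.33 z [44.6 74.5 78.8] [[352.0, -9.0], [813.0, -39.0], [817.0, 18.0], [355.0, 48.0]]
red 1342 [442.  51.] [412.5  49.5] [114.4 179.8] 2.04 z [21.2 24.7 28.3] [[352.0, 137.0], [359.0, -42.0], [473.0, -38.0], [466.0, 141.0]]
```

View pics/crop1.png

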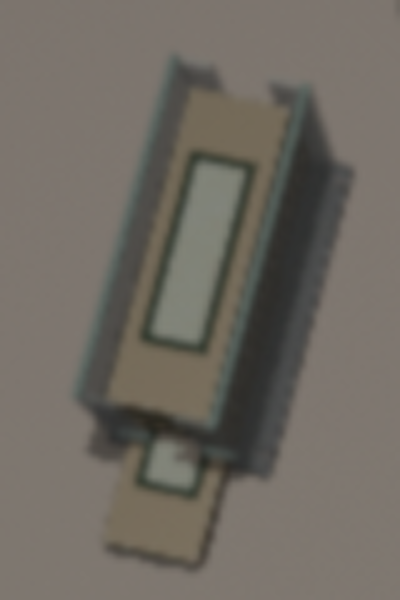

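The crop shows box_1's front edge between crop points (103,545) and (197,568), under the two flanges. I'll measure its skew by casting its lid onto z=32.

```bash
cat >> h.py <<'E'
def cast(c,uv,z):
    p=cv2.undistortPoints(np.array(uv,float).reshape(-1,1,2),np.array(c['mtx']),np.array(c['distortion'])).reshape(-1,2)
    T=np.array(c['cam_to_world']); d=np.c_[p,np.ones(len(p))]@T[:3,:3].T; o=T[:3,3]
    return (o+d*((z-o[2])/d[:,2])[:,None])[:,:2]
E
python3 - <<'E'
from h import *
c=dict(np.load('top.npz')); f=c['frame'].astype(int)
hsv=cv2.cvtColor(c['frame'],cv2.COLOR_RGB2HSV)
for uv in [(195,206),(199,195),(180,206),(210,100),(199,150)]: print(uv,f[uv[1],uv[0]],hsv[uv[1],uv[0]])
sub=hsv[180:218,178:222]
m=np.zeros(f.shape[:2],np.uint8); m[193:218,178:222]=((sub[...,1]>75)&(sub[...,2]>60))[13:].astype(np.uint8)
for v in range(190,216): print(v,''.join('%4d'%x for x in hsv[v,180:216,1]))
E
```

```text
(195, 206) [120 110  92] [ 19  60 120]
(199, 195) [118 121 111] [ 39  21 121]
(180, 206) [126 119 111] [ 16  30 126]
(210, 100) [125 117 110] [ 14  31 125]
(199, 150) [118 120 110] [ 36  21 120]
190   30  30  30  29  32  30  29  32  32  40  56  59  58  48  32  25  22  21  22  19  24  29  33  38  38  26  28  26  28  22  16  13  14   5   9   8
191   30  30  29  31  30  31  30  30  33  41  55  59  56  46  30  22  24  21  21  22  21  22  21  27  33  44  46  53  53  43  29  16   5   5   9   4
192   30  30  30  30  30  29  31  29  34  42  55  59  54  43  27  21  21  21  21  20  22  20  21  24  31  42  55  58  59  58  50  26  15   5   9   4
193   30  30  30  32  30  30  30  30  35  48  57  58  52  37  28  22  21  21  19  21  21  22  22  22  29  45  56  59  60  60  52  31  27  23  22  17
194   28  30  28  30  28  30  29  31  37  51  57  56  48  43  29  24  23  22  22  20  21  21  22  25  33  46  55  55  53  54  45  34  30  30  29  29
195   30  28  30  30  30  30  30  33  39  54  57  58  48  48  37  29  26  24  22  21  23  23  23  27  41  51  57  56  49  50  39  31  30  31  31  29
196   28  3
[... 2268 characters left out ...]
  30  30  32  34  30  38  36  41  46  49  48  54  53  49  50  47  35  31  30  30  30  30  30  30  30  32
212   30  30  30  30  30  30  30  29  29  31  29  31  30  31  30  29  30  29  33  33  36  39  43  41  46  39  34  29  30  28  28  28  30  30  30  30
213   28  30  30  28  30  28  30  28  30  30  30  30  31  29  31  30  29  30  32  30  30  32  33  34  32  32  31  30  30  28  28  30  30  32  28  28
214   30  30  30  30  30  30  30  30  30  30  30  30  28  32  29  30  29  31  31  31  31  30  29  32  31  31  30  30  28  30  30  30  30  30  32  30
215   28  30  30  30  30  30  30  30  30  28  30  28  28  32  30  32  30  30  30  30  30  29  31  31  31  30  30  30  30  30  30  30  30  28  30  30
```

Run:
```python
from h import *
c=dict(np.load('top.npz')); S=cv2.cvtColor(c['frame'],cv2.COLOR_RGB2HSV)[...,1].astype(float)
def cross(a,k0,step):
    k=k0
    while a[k]>=45:k+=step
    return k-step*(45-a[k])/(a[k-step]-a[k])
L=[(cross(S[v],190,-1),v) for v in range(195,207)]; R=[(cross(S[v],205.5.__int__(),1),v) for v in range(197,207)]
F=[(u,cross(S[:,u],204,1)) for u in range(190,204)]
ls={}
for n,q in zip('LRF',(L,R,F)):
    p=cast(c,q,32).astype(np.float32); vx,vy,x,y=cv2.fitLine(p,cv2.DIST_HUBER,0,.01,.01).ravel(); ls[n]=(vx,vy,x,y); print(n,np.degrees(np.arctan2(vy,vx)),x,y)
def X(a,b):
    A=np.array([[a[0],-b[0]],[a[1],-b[1]]]); t=np.linalg.solve(A,[b[2]-a[2],b[3]-a[3]]); return np.array([a[2]+t[0]*a[0],a[3]+t[0]*a[1]])
fl,fr=X(ls['L'],ls['F']),X(ls['R'],ls['F']); print(fl,fr,np.linalg.norm(fl-fr))
# chute top rails at z=128: teal edges; compute dispenser axis from depth points above 120
W=world(c); Z=W[...,2]; m=np.zeros(Z.shape,bool); m[100:192,175:240]=1
m&=(Z>119)&(Z<137); p=W[m][:,:2].astype(np.float32); r=cv2.minAreaRect(p); print(m.sum(),np.round(r[0],1),np.round(r[1],1),r[2],np.round(cv2.boxPoints(r)).tolist())
d=dict(np.load('scene.npz'));Wd=world(d);m=np.zeros(Z.shape,bool); m[200:300,318:380]=1
z=Wd[...,2];m&=(z>119)&(z<137);p=Wd[m][:,:2].astype(np.float32); r=cv2.minAreaRect(p); print(m.sum(),np.round(r[0],1),np.round(r[1],1),r[2],np.round(cv2.boxPoints(r)).tolist())
```

```text
L -12.8702345 538.57477 290.25394
R -11.333021 534.98175 233.81735
F 77.32218 509.52045 261.40494
[517.1132  295.15756] [504.68066 239.89027] 56.648403
471 [666.6 231.9] [ 75.5 195.1] 76.68244171142578 [[563.0, 218.0], [753.0, 173.0], [770.0, 246.0], [580.0, 291.0]]
339 [667.9 233.1] [ 76.8 198.6] 76.90919494628906 [[562.0, 218.0], [756.0, 173.0], [773.0, 248.0], [580.0, 293.0]]
```

>>> step_arm --increments '[[[0,0,0,-0.94,-0.36,0,-1],[0,0,0,-0.94,-0.36,0,-1],[0,0,0,-0.94,-0.36,0,-1],[0,0,0,-0.94,-0.36,0,-1],[0,0,0,-0.94,-0.36,0,-1]]]' --newtons 30

```text
clock: 0.6
eef_pos: [292.6, 421.8, 404.5]
eef_rot: [-3.141, -0.0, 2.913]
wrist_force: [0.0, 0.6, 0.0]
finger_gap: 94.1
finger_force: 0.0
```

>>> step_arm --increments '[[[0,0,0,-0.94,-0.36,0,-1],[0,0,0,-0.94,-0.36,0,-1],[0,0,0,-0.94,-0.36,0,-1],[0,0,0,-0.94,-0.36,0,-1],[0,0,0,-0.94,-0.36,0,-1]]]'

```text
clock: 1.1
eef_pos: [459.5, 308.9, 404.4]
eef_rot: [-3.141, -0.0, 2.913]
wrist_force: [-0.9, 0.4, 0.2]
finger_gap: 93.9
finger_force: 0.0
```

>>> step_arm --increments '[[[0,0,0,-0.91,-0.36,0,-1],[0,0,0,-0.9,-0.36,0,-1],[0,0,0,0,0,1,-1],[0,0,0,0,0,1,-1],[0,0,0,0,0,0.75,-1]]]'

```text
clock: 1.6
eef_pos: [522.0, 265.1, 291.9]
eef_rot: [-3.14, -0.002, 2.912]
wrist_force: [0.3, 0.0, 0.4]
finger_gap: 94.3
finger_force: 0.0
```

>>> step_arm --increments '[[[0,0,0,0,0,0.5,-1],[0,0,0,0,0,0,-1],[0,0,0,0,0,0,-1]]]'

```text
clock: 1.9
eef_pos: [522.4, 265.7, 275.2]
eef_rot: [3.142, 0.0, 2.913]
wrist_force: [0.3, 0.1, 1.3]
finger_gap: 93.9
finger_force: 0.0
```

Run:
```python
from h import *
s=manip.read_state(); print(s['clock'],s['eef_pos'],s['eef_rot'])
c=cam('top'); cv2.imwrite('pics/top1.png',cv2.resize(c['frame'][130:280,130:330][...,::-1],None,fx=4,fy=4,interpolation=cv2.INTER_CUBIC))
```

```text
1.9 [522.43521763 265.74720106 275.15388154] [3.14158917e+00 5.86324802e-06 2.91281856e+00]
```

View pics/top1.png

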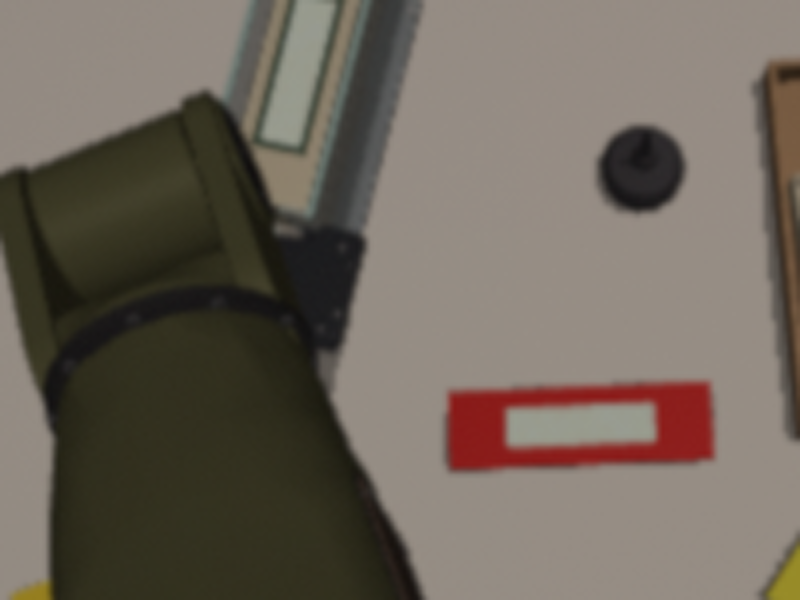

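The arm hides the box in this view; the oiler (640,165 in the crop) and the red box are undisturbed, and the gripper body is just in front of the dispenser. I'll descend the rest.

>>> step_arm --increments '[[[0,0,0,0,0,0.8,-1],[0,0,0,0,0,0.6,-1],[0,0,0,0,0,0.35,-1],[0,0,0,0,0,0,-1],[0,0,0,0,0,0,-1]]]'

```text
clock: 2.45
eef_pos: [522.7, 265.9, 206.0]
eef_rot: [3.141, 0.001, 2.913]
wrist_force: [-0.0, -0.4, 0.2]
finger_gap: 94.0
finger_force: 0.0
```

>>> step_arm --increments '[[[0,0,0,0,0,0,0.6],[0,0,0,0,0,0,0.6],[0,0,0,0,0,0,0.6],[0,0,0,0,0,0,0.6],[0,0,0,0,0,0,0.6]]]'

```text
clock: 2.95
eef_pos: [522.3, 265.7, 204.8]
eef_rot: [3.142, 0.0, 2.913]
wrist_force: [0.1, -0.1, -0.7]
finger_gap: 57.7
finger_force: 0.0
```

>>> step_arm --increments '[[[0,0,0,0,0,0,0.6],[0,0,0,0,0,0,0.6],[0,0,0,0,0,0,0.6]]]'

```text
clock: 3.25
eef_pos: [522.3, 265.7, 204.7]
eef_rot: [3.142, 0.0, 2.913]
wrist_force: [-0.5, 0.1, 1.4]
finger_gap: 53.7
finger_force: 30.0
```

>>> step_arm --increments '[[[0,0,0,0.1,0,0,0.6],[0,0,0,0.15,0,0,0.6],[0,0,0,0.15,0,0,0.6],[0,0,0,0.15,0,0,0.6],[0,0,0,0.15,0,0,0.6]]]'

```text
clock: 3.75
eef_pos: [494.9, 271.9, 204.8]
eef_rot: [3.141, 0.001, 2.913]
wrist_force: [5.6, -1.1, -1.2]
finger_gap: 53.8
finger_force: 30.0
```

>>> step_arm --increments '[[[0,0,0,0.15,0,0,0.6],[0,0,0,0.15,0,0,0.6],[0,0,0,0.15,0,0,0.6],[0,0,0,0.15,0,0,0.6],[0,0,0,0.15,0,0,0.6]]]'

```text
clock: 4.25
eef_pos: [465.6, 278.8, 204.8]
eef_rot: [3.141, 0.001, 2.913]
wrist_force: [4.9, -0.9, -1.1]
finger_gap: 53.7
finger_force: 30.0
```

Run:
```python
from h import *
c=cam('top');W=world(c); Z=W[...,2]; m=np.zeros(Z.shape,bool); m[95:175,175:240]=1
m&=(Z>85)&(Z<137)&(W[...,0]>620); p=W[m][:,:2].astype(np.float32); r=cv2.minAreaRect(p); print(m.sum(),np.round(cv2.boxPoints(r)).tolist())
```

```text
1751 [[604.0, 207.0], [753.0, 173.0], [770.0, 247.0], [621.0, 281.0]]
```

The dispenser hasn't moved, with its back corners still at (753,173) and (770,247), and the pull force is 5 N. I'll keep pulling.

>>> step_arm --increments '[[[0,0,0,0.15,0,0,0.6],[0,0,0,0.15,0,0,0.6],[0,0,0,0.15,0,0,0.6],[0,0,0,0.15,0,0,0.6],[0,0,0,0.15,0,0,0.6]]]'

```text
clock: 4.8
eef_pos: [436.0, 285.8, 204.6]
eef_rot: [-3.142, -0.0, 2.913]
wrist_force: [2.6, -1.4, -1.0]
finger_gap: 53.9
finger_force: 30.0
```

>>> step_arm --increments '[[[0,0,0,0.15,0,0,0.6],[0,0,0,0.15,0,0,0.6],[0,0,0,0.15,0,0,0.6],[0,0,0,0.15,0,0,0.6],[0,0,0,0.15,0,0,0.6]]]'

```text
clock: 5.3
eef_pos: [406.8, 292.5, 204.6]
eef_rot: [-3.141, -0.0, 2.913]
wrist_force: [1.3, -0.9, -0.7]
finger_gap: 54.2
finger_force: 30.0
```

>>> step_arm --increments '[[[0,0,0,0.15,0,0,0.6],[0,0,0,0.15,0,0,0.6],[0,0,0,0.15,0,0,0.6],[0,0,0,0.15,0,0,0.6],[0,0,0,0.15,0,0,0.6]]]'

```text
clock: 5.8
eef_pos: [377.6, 299.3, 204.6]
eef_rot: [-3.142, -0.0, 2.913]
wrist_force: [-0.0, 0.7, -1.3]
finger_gap: 53.6
finger_force: 30.0
```

Run:
```python
from h import *
c=cam('top'); cv2.imwrite('pics/top2.png',cv2.resize(c['frame'][95:275,110:320][...,::-1],None,fx=3.3,fy=3.3,interpolation=cv2.INTER_CUBIC))
W=world(c); Z=W[...,2]; m=np.zeros(Z.shape,bool); m[95:190,175:240]=1
n=m&(Z>40)&(Z<137); p=W[n][:,:2].astype(np.float32); r=cv2.minAreaRect(p); print(n.sum(),np.round(cv2.boxPoints(r)).tolist())
for u,v in [(210,120),(205,140),(200,165),(199,175)]: print(W[v,u].round(1))
```

```text
2699 [[562.0, 217.0], [753.0, 173.0], [770.0, 247.0], [580.0, 291.0]]
[748.4 224.7  81.4]
[692.3 236.4  82.5]
[624.6 248.1  80.3]
[597.8 250.1  79.4]
```

View pics/top2.png

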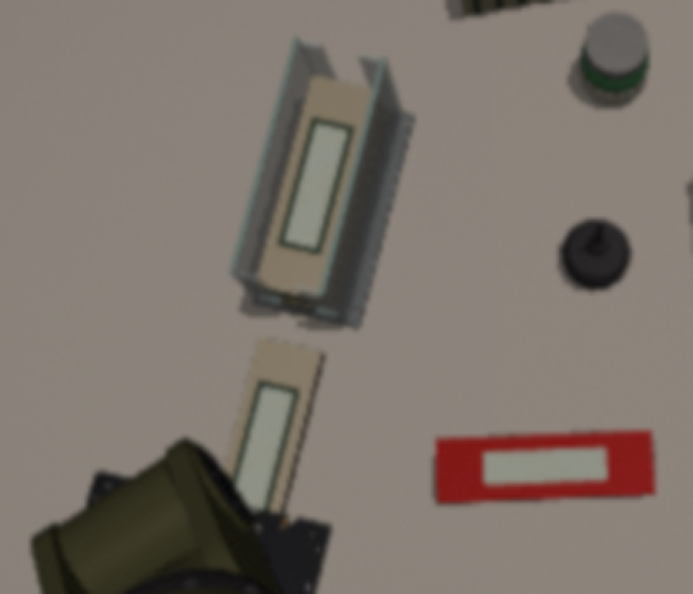

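The upper boxes have dropped (top at about 80 mm, level), the dispenser hasn't moved, and box_1 lies free at crop (265,430). Its tail is clear of the slot. I'll set it on the table, then regrip it at its middle.

>>> step_arm --increments '[[[0,0,0,0,0,0.06,0.6],[0,0,0,0,0,0.05,0.6],[0,0,0,0,0,0,0.6],[0,0,0,0,0,0,0.1],[0,0,0,0,0,0,-0.3]]]'

```text
clock: 6.35
eef_pos: [378.3, 299.2, 200.3]
eef_rot: [3.141, 0.0, 2.913]
wrist_force: [-0.0, -0.6, 0.0]
finger_gap: 58.6
finger_force: 0.0
```

>>> step_arm --increments '[[[0,0,0,0,0,0,-0.6],[0,0,0,0,0,0,-0.6],[0,0,0,0,0,-0.05,-0.6],[0,0,0,-0.2,0,0,-0.6],[0,0,0,-0.4,0,0,-0.6]]]'

```text
clock: 6.85
eef_pos: [402.0, 293.8, 202.4]
eef_rot: [3.141, 0.0, 2.914]
wrist_force: [0.3, 0.1, 0.6]
finger_gap: 75.2
finger_force: 0.0
```

>>> step_arm --increments '[[[0,0,0,-0.6,0,0,-0.6],[0,0,0,-0.5,0,0,-0.6],[0,0,0,-0.2,0,0,-0.6],[0,0,0,0,0,0,-0.6],[0,0,0,0,0,0,-0.6]]]'

```text
clock: 7.35
eef_pos: [451.9, 281.9, 202.0]
eef_rot: [-3.141, -0.001, 2.913]
wrist_force: [-0.2, 0.8, -0.6]
finger_gap: 75.4
finger_force: 0.0
```

Run:
```python
from h import *
s=manip.read_state(); print(s['eef_pos'],s['eef_rot'])
c=cam('top'); cv2.imwrite('pics/top3.png',cv2.resize(c['frame'][150:280,110:300][...,::-1],None,fx=4,fy=4,interpolation=cv2.INTER_CUBIC))
```

```text
[451.89380045 281.89618235 201.99924791] [-3.14118552e+00 -5.62243263e-04  2.91255956e+00]
```

View pics/top3.png

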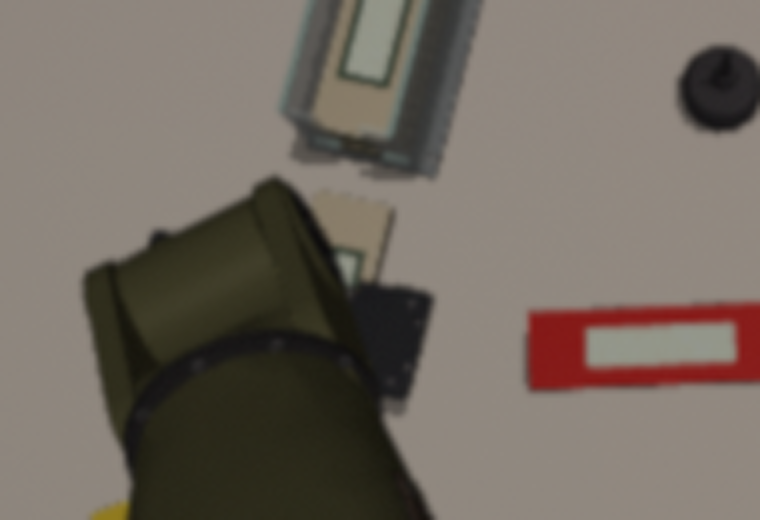

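The box lies free on the table with its tail at (355,205) in the crop, and the gripper is around its middle. I'll grip and lift.

>>> step_arm --increments '[[[0,0,0,0,0,0,0.6],[0,0,0,0,0,0,0.6],[0,0,0,0,0,0,0.6],[0,0,0,0,0,0,0.6],[0,0,0,0,0,0,0.6]]]'

```text
clock: 7.9
eef_pos: [452.0, 282.1, 202.3]
eef_rot: [3.142, -0.0, 2.913]
wrist_force: [-1.0, 0.0, 1.5]
finger_gap: 54.2
finger_force: 30.0
```

>>> step_arm --increments '[[[0,0,0,0,0,0,0.6],[0,0,0,0,0,-0.3,0.6],[0,0,0,0,0,-0.7,0.6],[0,0,0,0,0,-0.9,0.6],[0,0,0,0,0,-0.9,0.6]]]'

```text
clock: 8.4
eef_pos: [452.0, 281.8, 316.1]
eef_rot: [-3.141, -0.0, 2.913]
wrist_force: [-0.2, 1.1, -1.4]
finger_gap: 53.4
finger_force: 30.0
```

>>> step_arm --increments '[[[0,0,0,0,0,-0.9,0.6],[0,0,0,0,0,-0.7,0.6],[0,0,0,0,0,-0.3,0.6],[0,0,0,0,-0.3,0,0.6],[0,0,0,0,-0.6,0,0.6]]]'

```text
clock: 8.9
eef_pos: [443.6, 246.5, 388.8]
eef_rot: [-3.14, -0.001, 2.914]
wrist_force: [0.4, -0.1, -0.4]
finger_gap: 53.8
finger_force: 30.0
```

>>> step_arm --increments '[[[0,0,0,-0.4,-0.78,0,0.6],[0,0,0,-0.4,-0.78,0,0.6],[0,0,0,-0.4,-0.78,0,0.6],[0,0,0,-0.4,-0.78,0,0.6],[0,0,0,-0.4,-0.78,0,0.6]]]'

```text
clock: 9.4
eef_pos: [486.1, 74.8, 388.4]
eef_rot: [-3.141, -0.003, 2.913]
wrist_force: [1.1, -0.1, -1.5]
finger_gap: 53.7
finger_force: 30.0
```

>>> step_arm --increments '[[[0,0,0,-0.4,-0.78,0,0.6],[0,0,0,-0.4,-0.78,0,0.6],[0,0,0,-0.4,-0.78,0,0.6],[0,0,0,-0.4,-0.78,0,0.6],[0,0,0,-0.4,-0.78,0,0.6]]]'

```text
clock: 9.9
eef_pos: [528.5, -95.2, 388.3]
eef_rot: [-3.142, -0.003, 2.912]
wrist_force: [0.4, 0.1, -0.9]
finger_gap: 53.9
finger_force: 30.0
```

>>> step_arm --increments '[[[0,0,0,-0.4,-0.78,0,0.6],[0,0,0,-0.4,-0.78,0,0.6],[0,0,0,-0.4,-0.78,0,0.6],[0,0,0,-0.4,-0.6,0,0.6],[0,0,0,-0.3,-0.4,0,0.6]]]'

```text
clock: 10.4
eef_pos: [572.2, -243.0, 387.9]
eef_rot: [3.141, -0.003, 2.911]
wrist_force: [-0.9, -0.8, -1.4]
finger_gap: 53.7
finger_force: 30.0
```

>>> step_arm --increments '[[[0,0,-0.13,0,0,0,0.6],[0,0,-0.13,0,0,0,0.6],[0,0,-0.125,0,0,0,0.6],[0,0,0,0,0,0,0.6]]]'

```text
clock: 10.8
eef_pos: [572.2, -241.0, 388.2]
eef_rot: [3.14, -0.003, -3.067]
wrist_force: [-0.3, 0.9, -1.3]
finger_gap: 53.8
finger_force: 30.0
```

>>> step_arm --increments '[[[0,0,0,-0.05,-0.77,0,0.6],[0,0,0,0,-0.77,0,0.6],[0,0,0,0,0,0.8,0.6],[0,0,0,0,0,0.8,0.6],[0,0,0,0,0,0.5,0.6]]]'

```text
clock: 11.3
eef_pos: [578.3, -302.1, 302.3]
eef_rot: [3.139, -0.004, -3.072]
wrist_force: [0.8, -0.1, -1.3]
finger_gap: 53.9
finger_force: 30.0
```

>>> step_arm --increments '[[[0,0,0,0,0,0,0.6],[0,0,0,0,0,0,0.6]]]'

```text
clock: 11.5
eef_pos: [579.1, -302.0, 306.3]
eef_rot: [3.141, -0.0, -3.07]
wrist_force: [0.0, -0.0, -0.7]
finger_gap: 53.7
finger_force: 30.0
```

Run:
```python
from h import *
s=manip.read_state(); print(s['eef_pos'],s['eef_rot'])
a=cam('top')['frame'][110:260,290:490]; b=cam('scene')['frame'][140:290,70:270]
cv2.imwrite('pics/place1.png',cv2.resize(np.hstack([a,b])[...,::-1],None,fx=2,fy=2,interpolation=cv2.INTER_CUBIC))
```

```text
[ 579.12996208 -302.03707312  306.33403126] [ 3.14131941e+00 -4.74476984e-04 -3.06973779e+00]
```

View pics/place1.png

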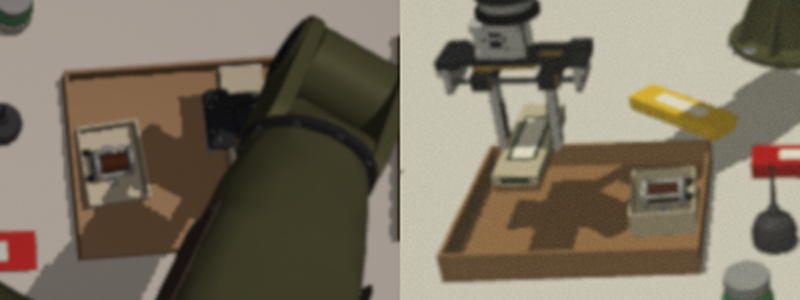

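The box hangs level over the empty half of the tray, well clear of the reel carton at (108,162). Floor contact should come at a TCP height of about 207.

>>> step_arm --increments '[[[0,0,0,0,0,0.8,0.6],[0,0,0,0,0,0.8,0.6],[0,0,0,0,0,0.4,0.6],[0,0,0,0,0,0.2,0.6],[0,0,0,0,0,0,0.6]]]'

```text
clock: 12.1
eef_pos: [579.4, -302.0, 218.4]
eef_rot: [-3.142, -0.0, -3.068]
wrist_force: [-0.0, 0.3, -0.8]
finger_gap: 53.5
finger_force: 30.0
```

>>> step_arm --increments '[[[0,0,0,0,0,0.1,0.6],[0,0,0,0,0,0.08,0.6],[0,0,0,0,0,0.05,0.6],[0,0,0,0,0,0.025,0.6],[0,0,0,0,0,0,0.6]]]'

```text
clock: 12.6
eef_pos: [579.3, -301.9, 208.1]
eef_rot: [-3.142, 0.0, -3.068]
wrist_force: [-0.4, -0.1, -1.2]
finger_gap: 53.7
finger_force: 30.0
```

>>> step_arm --increments '[[[0,0,0,0,0,0.02,0.6],[0,0,0,0,0,0,0.6],[0,0,0,0,0,0,0.6]]]'

```text
clock: 12.9
eef_pos: [579.3, -301.9, 207.4]
eef_rot: [-3.141, 0.0, -3.068]
wrist_force: [-0.8, -0.4, -0.8]
finger_gap: 53.8
finger_force: 30.0
```

>>> step_arm --increments '[[[0,0,0,0,0,0.015,0.6],[0,0,0,0,0,0,0.6],[0,0,0,0,0,0,0.6]]]'

```text
clock: 13.2
eef_pos: [579.3, -301.9, 207.4]
eef_rot: [-3.141, 0.0, -3.068]
wrist_force: [-2.7, 1.0, 5.9]
finger_gap: 53.8
finger_force: 30.0
```

Contact with the tray floor (wrist force Fz = 5.9 N). I'll release and retreat upward.

>>> step_arm --increments '[[[0,0,0,0,0,0,0.1],[0,0,0,0,0,0,-0.3],[0,0,0,0,0,0,-0.6],[0,0,0,0,0,0,-0.6],[0,0,0,0,0,0,-0.6]]]'

```text
clock: 13.7
eef_pos: [579.3, -301.9, 206.6]
eef_rot: [3.142, -0.0, -3.068]
wrist_force: [-0.3, 0.9, -0.7]
finger_gap: 75.1
finger_force: 0.0
```

>>> step_arm --increments '[[[0,0,0,0,0,-0.2,-0.6],[0,0,0,0,0,-0.5,-0.6],[0,0,0,0,0,-1,-0.6],[0,0,0,0,0,-1,-0.6],[0,0,0,0,0,-1,-0.6]]]'

```text
clock: 14.2
eef_pos: [579.1, -301.7, 356.9]
eef_rot: [-3.141, 0.0, -3.068]
wrist_force: [0.1, 0.5, -0.7]
finger_gap: 75.5
finger_force: 0.0
```

>>> step_arm --increments '[[[0,0,0,1,0,-0.7,-0.6],[0,0,0,1,0,0,-0.6],[0,0,0,1,0,0,-0.6],[0,0,0,1,0,0,-0.6],[0,0,0,1,0,0,-0.6]]]'

```text
clock: 14.7
eef_pos: [378.1, -316.3, 383.3]
eef_rot: [-3.141, 0.001, -3.068]
wrist_force: [-0.1, -0.5, 0.1]
finger_gap: 75.2
finger_force: 0.0
```

Run:
```python
from h import *
s=manip.read_state(); print(s['eef_pos'],s['clock'])
t=cam('top'); c=cam('scene'); a=t['frame'][90:260,170:470]; b=c['frame'][180:350,80:380]
cv2.imwrite('pics/end.png',cv2.resize(np.vstack([a,b])[...,::-1],None,fx=1.7,fy=1.7,interpolation=cv2.INTER_CUBIC))
W=world(t); Z=W[...,2]
m=(Z>40)&(Z<137)&(W[...,0]>550)&(W[...,1]>150); m[:95]=0;m[:,:175]=0;m[200:]=0;m[:,240:]=0
print(np.round(cv2.boxPoints(cv2.minAreaRect(W[m][:,:2].astype(np.float32)))).tolist())
W=world(c)
X,Y,Z=W[...,0],W[...,1],W[...,2]
m=(abs(X-579)<70)&(abs(Y+302)<20)&(Z<60); A=np.c_[X[m]-579,Y[m]+302,np.ones(m.sum())]; print(m.sum(),np.linalg.lstsq(A,Z[m],rcond=None)[0])
```

```text
[ 378.13216993 -316.28809061  383.30888981] 14.7
[[563.0, 217.0], [753.0, 173.0], [770.0, 247.0], [580.0, 291.0]]
517 [ 2.91101010e+00 -2.79378947e-02 -6.05732790e+01]
```

View pics/end.png

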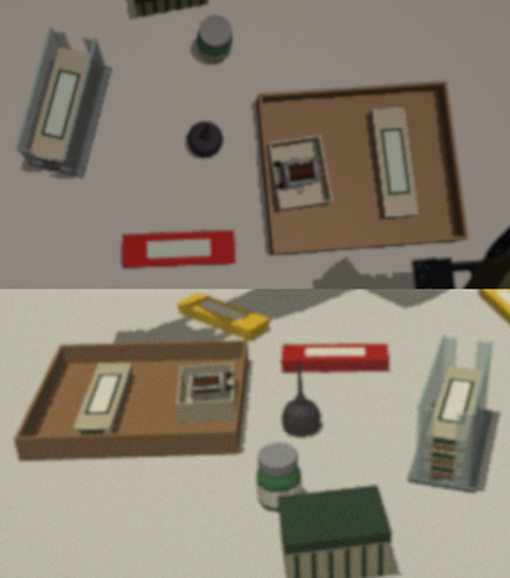

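The box lies lid up and flat in the tray at (397,160), the other three boxes are flat in the unmoved dispenser, and everything else is where it was. The plane fit picked up invalid depth pixels, so I'm ignoring it. The pictures and the contact height agree.

```bash
python3 -c "
from cell import workorder; print(workorder.sign_off())"
```

```text
the job is handed in; nothing more can be done
None
```

Job handed in at about 15 s of the 50 s: box_1 lies lid up and flat on the tray floor, the three upper boxes dropped flat, the dispenser did not move, and nothing else was touched; the sign-off gave no verdict.

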